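Clamp and index a stool seat in the drilling jig

TASK

Get this round stool seat ready for its second button hole. First tighten the red clamp knob clockwise until it clicks, with the black index knob still at home; then turn the black index knob clockwise, counting the clicks, to the third stop and no further, and finish while still gripping it there, holding it steady in its notch for the drilling. Leave the hammer, tin, nail tray and drill where they are.

Things in the scene. Friction and masses are not known exactly. Their poses are not given: they have to be found in the camera images.
- clamp_grip (a point): Middle of the red clamp knob's grip bar, on its upright turning axis at the seat's centre. Bar 52 long, 16 wide, 34 high: 17 above and 17 below this point; under it a black hub 46 across, 12 high, on a washer on the seat board, whose top lies 34 below this point. x runs along the bar (white line at the +x end), z is up; turns with the knob.
- clamp_knob (a joint): Turn of the red knob, rad, growing clockwise from above. Starts between 0 and 0.5, turns lightly; from about 0.65 its torque limiter resists (up to about 0.2 N m), gives way with a click at 1.0, then springs on and is slack from 1.33 to 1.42. More turning clicks again at 1.76; travel ends at 2.2. Tightening pushes the jig against its home stop, so the index knob stays home.
- index_grip (a point): Middle of the black index knob's grip bar, on its upright turning axis, 220 mm from the clamp knob. Bar 52 long, 16 wide, 34 high: 17 above and 17 below this point; under it a round skirt 52 across, 12 high. The steel star wheel below is 103 across, its top 47 below this point. x runs along the bar (white line at the +x end), z is up; turns with the knob.
- index_knob (a joint): Turn of the black knob, rad, growing clockwise from above. Starts at 0 in the home notch, a hard stop just behind it. A sprung ball clicks into a notch every 24 degrees: stops at 0.419, 0.838, 1.257 (third), 1.676. Leaving a notch takes about 0.2 N m; past half-way the ball pulls the knob into the next. Star wheel marks: red line (home), then 1, 2, 3 (yellow), 4 dots.
- drill_jig: The jig, fixed to the table: steel bed 170 (x) by 465 mm (y), green gear case. Origin on the table; y runs from clamp axis (y = -100 mm) to index axis (y = +120), both at x = 0. Drill-bush bracket, 130 high, at y = -264 to -188. Ball-plunger block, 79 high, at x = 66 to 118 by the star wheel (y = 120).
- seat_top (a point): Centre of the round plywood stool seat's upper face, inside the red knob's foot; z is up. The seat is 250 mm across, 18 thick, its top 95 above the table. Gears turn it one to one with the index knob, the opposite way. Its first button hole is drilled, the other four are marked.
- tack_hammer: Hammer, 260 mm long, lying beyond the jig at the index-knob end. Origin under its middle. Leave it.
- glue_tin: Tin, 84 mm across, 110 high, standing beyond the jig. Origin at the centre of its underside. Leave it.
- nail_tray: Wooden tray of upholstery nails, 100 x 140 x 35 mm, beside the jig at the drill-bush end. Origin at the centre of its underside. Leave it.
- cordless_drill: Cordless drill standing on its battery, 200 mm high, 215 long with its bit, beside the jig at the index-knob end. Origin at the centre of its underside. Leave it.

How it is judged:
On the way, in this order (a step that is already met when the one before it is completed fails the run):
1. the red clamp knob has been turned clockwise past its click, with the index knob still at home (value of joint clamp_knob above 1.15 rad and value of joint index_knob below 0.15 rad), for 0.2 s.
2. the index knob is seated in the third stop, in the fingers' grip (value of joint index_knob between 1.167 and 1.347 rad and contact force between the fingers and index_knob above 5 N), for 0.3 s.
At the end, for the whole second after the job is handed in: The index knob rests in its third stop (1.257 rad within 0.09, about 5 degrees), still, with the fingers gripping it (more than 5 N of contact); the clamp knob is past its click (more than 1.15 rad) (all of step 2 and velocity of joint index_knob between -0.1 and 0.1 rad/s and value of joint clamp_knob above 1.15 rad); the arm keeps its last pose, push and grip.
It fails at once if the index knob runs past the third stop (value of joint index_knob above 1.5 rad).
It fails at once if the hammer is disturbed (distance of tack_hammer from where it was at the start of the episode above 0.03 m).
It fails at once if the tin is disturbed (distance of glue_tin from where it was at the start of the episode above 0.03 m).
It fails at once if the nail tray is disturbed (distance of nail_tray from where it was at the start of the episode above 0.03 m).
It fails at once if the drill is disturbed (distance of cordless_drill from where it was at the start of the episode above 0.03 m).
It also fails if it takes over 58 s, if anything falls off the work surface, if the arm or the gripper's body presses on something with over 40 N, if the wrist force passes 120 N, or if a joint passes its speed limit or range.

ROBOT

A 6-joint arm with a two-finger parallel gripper is mounted at the origin on the work surface. World frame = base frame: x ahead of the robot, y to its left, z up, the work surface at z = 0. Lengths are in m, angles in rad, forces in N, time in s.
With the tool pointing down it reaches from about 0.275 to 0.725 m from the base axis. Payload 15.9 kg.
Tool frame: the origin (TCP) lies at the very end of the fingers, on their centre line; the grasp point (between the pads) lies bot.grip_point_offset behind it (bot.grip_point_offset is the distance from the TCP to the grasp point, in m); z points along the fingers, y is the direction in which the jaws open and shut (so a half turn about z gives the same grasp; the last joint's range is limited). The gripper opens to 85 mm and grips with 20 to 120 N. Pads are 22 mm wide; open, the fingers measure 114 mm over their backs; the gripper's body (76 mm by 85 mm) begins 54 mm behind the grasp point. The pads swing forward as they close: fully open they stand 13 mm farther back than shut.
Start: joints at [0, 0.213, -0.034, 1.323, 0, 1.571], TCP at [0.5, -0, 0.231] pointing down, gripper open.
Joint ranges: [-2.98, 2.98], [-0.74, 1.72], [-1.14, 1.35], [-2.1, 2.04], [-1.57, 1.44], [-3.14, 3.14]. Speed limits (rad/s): [1.89, 1.89, 2.39, 2.57, 3.14, 3.14].

INTERFACE

Orientations are given as a unit quaternion [x, y, z, w].
In Python, from plant import bot gives the robot as it stands. The module is installed in compiled form; this text tells all that it offers. Calls block until the motion is done:
- bot.move_ptp(position, orientation): joint-space move of the TCP to a pose.
- bot.move_l(position, max_speed=0.15, frame=None, threshold=None): straight line of the TCP; frame=None keeps the orientation; max_speed is the mean speed in m/s. With threshold (N) it stops when the force on the tool has changed by that much, and returns True; else False.
- bot.move_joints(angles): joint-space move.
- bot.command_gripper(opening): opening from 0.0 (shut) to 1.0 (fully open); the grip force is fixed at half the most; returns when the fingers have stopped.
- bot.hold(seconds).
- bot.solve_ik(position, orientation): joint angles nearest the present ones, or None.
- bot.read_camera(name): name is "scene" or "side" or "wrist"; returns a dict with "color" (420x560x3 uint8, red, green, blue), "camera_matrix" (3x3 intrinsics, pixels), "camera_from_world" (4x4, takes a point from world to camera coordinates). Camera axes: x right, y down, z forward; pixel columns grow to the right and rows downward; lengths in m; the calibration is good to about 2 mm. A picture is of the moment at which its call begins. There is no depth.
A pose or a line that the arm cannot do raises bot.Unreachable and nothing moves.
- bot.hand_in(): hands the job in, once; it reports no verdict.
Readings, each from a call of its own:
- bot.get_t(): time.
- bot.get_joint_positions(): joint angles.
- bot.get_qd(): joint speeds.
- bot.get_joint_torque(): joint torques, N m.
- bot.get_tcp_pos(): TCP position.
- bot.get_ee_rot(): TCP orientation.
- bot.get_force(): force on the tool from outside, world axes, zero at the start.
- bot.get_moment(): the same for the moment, N m.
- bot.get_grip_width(): opening from 0.0 (shut) to 1.0 (fully open).
Only numpy, scipy, OpenCV 4.12 (cv2) and the standard library are available. Lean on these libraries where they do the work, as an engineer would, in place of code of your own. Each camera call takes 0.05 s, during which the arm holds its last target.

## Working session

There is one attempt and no reset: what is moved stays moved. The work goes in short steps, each a Python script; the robot and the scene stay as the last script left them, time stands still between calls to the robot, and variables do not carry over. Pictures are saved under pics/ and viewed, and the job is handed in when it is done.

```bash
mkdir -p pics; ls
python3 - <<'E'
from plant import bot
import cv2,numpy as np
for n in ["scene","side","wrist"]:
    r=bot.read_camera(n); cv2.imwrite(f"pics/a_{n}.png",r["color"][:,:,::-1]); 
    np.savez(f"a_{n}.npz",**r)
    print(n,r["camera_matrix"].round(1).tolist(),r["camera_from_world"].round(3).tolist())
print(bot.get_t(),bot.grip_point_offset,bot.get_ee_rot(),bot.get_grip_width())
E
```

```text
pics
scene [[485.2, 0.0, 276.6], [0.0, 485.2, 207.7], [0.0, 0.0, 1.0]] [[0.688, 0.725, -0.016, -0.386], [0.522, -0.51, -0.684, -0.196], [-0.504, 0.463, -0.729, 1.625], [0.0, 0.0, 0.0, 1.0]]
side [[452.8, 0.0, 280.6], [0.0, 452.8, 209.4], [0.0, 0.0, 1.0]] [[0.883, -0.47, -0.007, -0.473], [-0.329, -0.607, -0.723, 0.295], [0.335, 0.641, -0.691, 1.043], [0.0, 0.0, 0.0, 1.0]]
wrist [[322.7, 0.0, 281.2], [0.0, 322.7, 210.7], [0.0, 0.0, 1.0]] [[1.0, -0.0, -0.0, -0.501], [-0.0, -0.953, 0.303, -0.038], [-0.0, -0.303, -0.953, 0.38], [0.0, 0.0, 0.0, 1.0]]
0.15 0.0187 [ 7.07118140e-01  7.07095293e-01 -3.01385720e-04 -3.03158544e-04] 1.0006852895347933
```

View pics/a_scene.png

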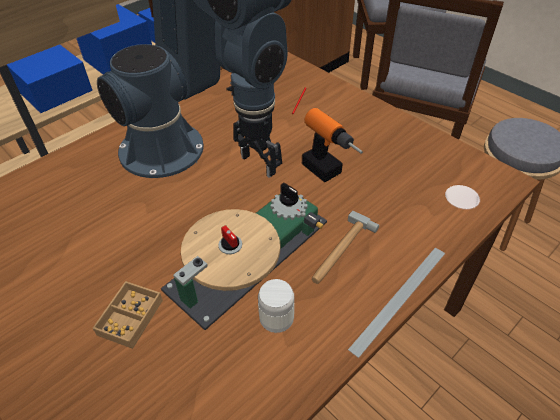

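View pics/a_side.png

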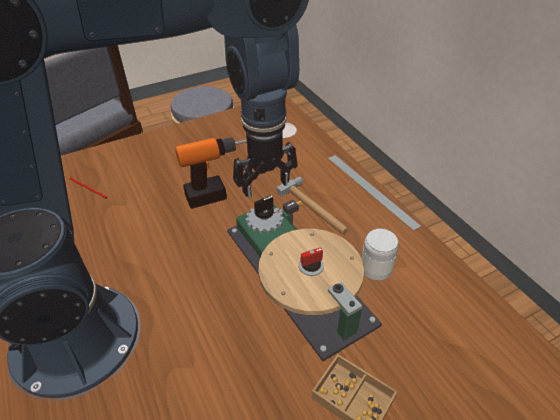

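View pics/a_wrist.png

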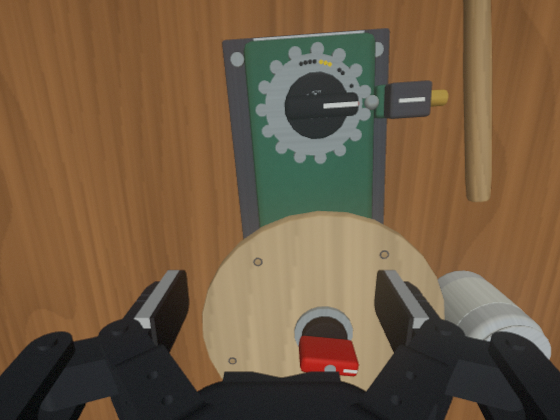

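The wrist view shows the index bar near (318,105) with its white line pointing right. The red bar is near (328,355), with its white line at (350,371). The jig's y axis runs roughly along world y. I'll take a second wrist view, displaced from this one, to triangulate.

Run:
```python
from plant import bot
import cv2,numpy as np
q=bot.get_ee_rot()
bot.move_l([0.5,-0.09,0.29],max_speed=0.2)
r=bot.read_camera("wrist"); cv2.imwrite("pics/b_wrist.png",r["color"][:,:,::-1]); np.savez("b_wrist.npz",**r)
print(bot.get_t(), bot.get_tcp_pos())
for n in "ab":
    im=cv2.imread(f"pics/{n}_wrist.png")
c=lambda im,x,y,s=50:cv2.resize(im[y-s:y+s,x-s:x+s],(400,400),interpolation=cv2.INTER_CUBIC)
a=cv2.imread("pics/a_wrist.png")
cv2.imwrite("pics/a_crop.png",np.hstack([c(a,318,105),c(a,328,350)]))
```

```text
0.8833 [ 0.49972684 -0.08923125  0.28920926]
```

View pics/a_crop.png

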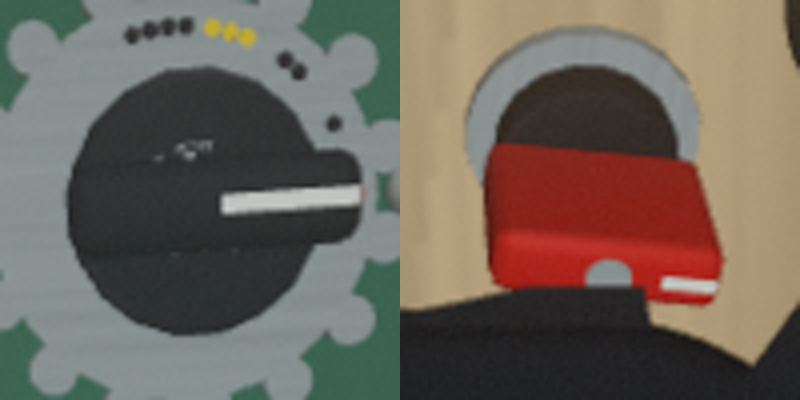

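View pics/b_wrist.png

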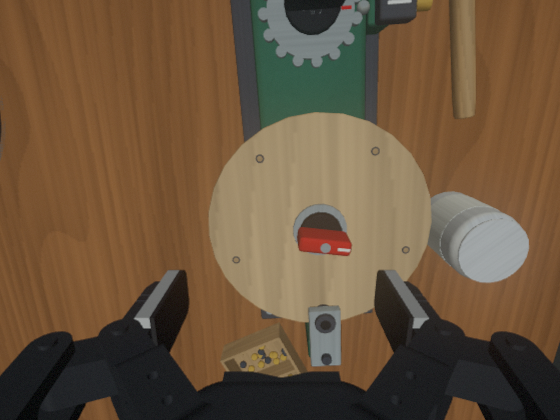

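Run:
```python
from plant import bot
import cv2,numpy as np
c=lambda im,x,y,s=50:cv2.resize(im[max(y-s,0):y+s,x-s:x+s],(400,400),interpolation=cv2.INTER_CUBIC)
for n,p in [("c",[0.53,-0.02,0.33]),("d",[0.46,-0.06,0.33])]:
    bot.move_l(p,max_speed=0.2)
    r=bot.read_camera("wrist"); cv2.imwrite(f"pics/{n}_wrist.png",r["color"][:,:,::-1]); np.savez(f"{n}_wrist.npz",**r)
    print(bot.get_t(), bot.get_tcp_pos())
a=[cv2.imread(f"pics/{n}_wrist.png") for n in "cd"]
cv2.imwrite("pics/cd.png",cv2.resize(np.hstack(a),(800,300),interpolation=cv2.INTER_AREA))
```

```text
1.5167 [ 0.52950204 -0.02025034  0.32922727]
2.1167 [ 0.4599868 -0.060338   0.3298183]
```

View pics/cd.png

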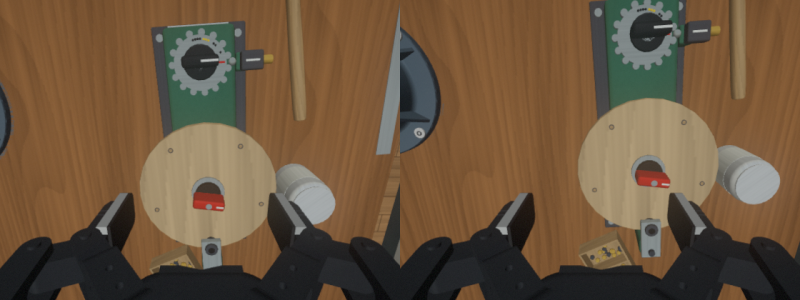

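```bash
cat > h.py <<'E'
import cv2,numpy as np
def load(n):
    r=np.load(n+".npz"); return r["color"],r["camera_matrix"],r["camera_from_world"]
def tri(obs):
    # obs list of (K,T,uv); least squares rays
    A=[];b=[]
    for K,T,uv in obs:
        d=T[:3,:3].T@np.linalg.inv(K)@[uv[0],uv[1],1]; d/=np.linalg.norm(d); o=-T[:3,:3].T@T[:3,3]
        P=np.eye(3)-np.outer(d,d); A.append(P); b.append(P@o)
    x=np.linalg.lstsq(np.vstack(A),np.hstack(b),rcond=None)[0]
    res=[]
    for K,T,uv in obs:
        p=K@(T[:3,:3]@x+T[:3,3]); res.append(np.hypot(*(p[:2]/p[2]-uv)))
    return x,np.array(res).round(1)
def onplane(K,T,uv,z):
    d=T[:3,:3].T@np.linalg.inv(K)@[uv[0],uv[1],1]; o=-T[:3,:3].T@T[:3,3]
    return o+d*(z-o[2])/d[2]
E
python3 - <<'E'
from h import *
c=lambda im,x,y,s=45:cv2.resize(im[max(y-s,0):y+s,x-s:x+s],(400,400),interpolation=cv2.INTER_CUBIC)
for n,i,r in [("a_wrist",(318,105),(328,350)),("b_wrist",None,(323,240)),("c_wrist",(283,85),(292,280)),("d_wrist",(350,45),(355,245))]:
    im,K,T=load(n); hsv=cv2.cvtColor(im,cv2.COLOR_RGB2HSV)
    for nm,ctr in [("idx",i),("red",r)]:
        if ctr is None: continue
        m=((hsv[...,2]>150)&(hsv[...,1]<40)).astype(np.uint8)
        roi=np.zeros_like(m); cv2.circle(roi,ctr,42,1,-1); m&=roi
        N,L,S,C=cv2.connectedComponentsWithStats(m)
        for k in range(1,N):
            if S[k,4]<8: continue
            y,x=np.where(L==k); rc=cv2.minAreaRect(np.c_[x,y].astype(np.float32))
            print(n,nm,S[k,4],C[k].round(1),np.array(rc[0]).round(1),np.array(rc[1]).round(1),round(rc[2],1))
ims=[c(load("c_wrist")[0],283,85),c(load("c_wrist")[0],292,280)]
cv2.imwrite("pics/c_crop.png",np.hstack(ims)[:,:,::-1])
E
```

```text
a_wrist idx 148 [340.3 104.3] [340.5 104.2] [ 4.4 33.3] 86.2
a_wrist red 33 [350.5 370.7] [350.  370.7] [12.1  2.4] 5.2
b_wrist red 29 [343.4 249.4] [343.5 249.4] [11.   2.3] 6.3
c_wrist idx 70 [293.6  83.6] [293.5  83.7] [ 2.8 23.2] 85.9
c_wrist red 19 [307.7 290.5] [307.5 290.5] [1. 9.] 90.0
d_wrist idx 79 [368.5  36.5] [368.5  36.5] [ 3. 25.] 90.0
d_wrist red 21 [371.6 257.8] [371.5 258. ] [2. 9.] 90.0
```

View pics/c_crop.png

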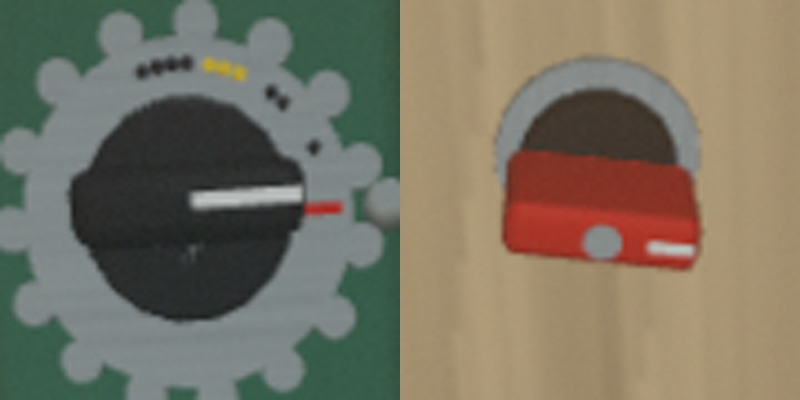

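Run:
```python
from h import *
I={"a":(318,105),"c":(283,85),"d":(350,45)}; R={"a":(328,350),"b":(323,240),"c":(292,280),"d":(355,245)}
obs={k:[] for k in ["ri","ro","rc","sc","ii","io","wash"]}; 
def ends(m):
    y,x=np.where(m); P=np.c_[x,y].astype(np.float32); c=P.mean(0); u=np.linalg.svd(P-c)[2][0]; u*=np.sign(u[0]); t=(P-c)@u
    return c+u*(t.min()-.3),c+u*(t.max()+.3),c
for n in "abcd":
    im,K,T=load(n+"_wrist"); hsv=cv2.cvtColor(im,cv2.COLOR_RGB2HSV); H,S,V=cv2.split(hsv)
    w=((V>140)&(S<60)).astype(np.uint8)
    def big(m):
        N,L,St,C=cv2.connectedComponentsWithStats(m.astype(np.uint8)); k=1+np.argmax(St[1:,4]); return L==k
    if n in I:
        roi=np.zeros_like(w);cv2.circle(roi,I[n],40,1,-1)
        e=ends(big((V>150)&(S<40)&(roi>0))); obs["ii"].append((K,T,e[0]));obs["io"].append((K,T,e[1]))
    roi=np.zeros_like(w);cv2.circle(roi,R[n],38,1,-1)
    red=big((S>150)&((H<8)|(H>172))&(roi>0)).astype(np.uint8)
    y,x=np.where(red); hull=cv2.convexHull(np.c_[x,y]); hm=np.zeros_like(w); cv2.fillConvexPoly(hm,hull,1)
    e=ends(big((V>150)&(S<60)&(hm>0)))
    obs["ri"].append((K,T,e[0]));obs["ro"].append((K,T,e[1]));obs["rc"].append((K,T,e[2]))
    if n!="a":
        g=(S<100)&(V>90)&(hm>0)&(np.indices(w.shape)[1]<e[0][0]-2)
        g=big(g); ys,xs=np.where(g); print(n,"screw",xs.mean(),ys.mean(),g.sum()); obs["sc"].append((K,T,np.array([xs.mean(),ys.mean()])))
X={}
for k,v in obs.items():
    if v: X[k],r=tri(v); print(k,X[k].round(4),r)
for a,b in [("ri","ro"),("ii","io"),("sc","ro")]:
    d=X[b]-X[a]; print(a,b,np.degrees(np.arctan2(d[1],d[0])),np.linalg.norm(d[:2]))
# seat circle & star wheel (b,c)
```

```text
b screw 324.9425287356322 248.10344827586206 87
c screw 291.9107142857143 289.3392857142857 56
d screw 355.5483870967742 256.3709677419355 62
ri [ 0.5554 -0.1399  0.1464] [0.2 0.2 0.3 0.3]
ro [ 0.5669 -0.1413  0.1458] [0.3 0.7 0.5 0.3]
rc [ 0.5612 -0.1405  0.1463] [0.1 0.1 0.2 0.1]
sc [ 0.5431 -0.1387  0.1465] [0.2 0.  0.2]
ii [0.5307 0.0813 0.1358] [0.7 0.4 0.3]
io [0.5539 0.0826 0.1374] [0.5 0.2 0.3]
ri ro -6.907287088941458 0.011560982705448053
ii io 3.0726184272558745 0.023230977151580477
sc ro -6.04708894327336 0.023966567342917106
```

Triangulated heights agree with the text: red bar top 0.1465 m, black bar top about 0.1365 m. The axes come out 220 mm apart. Next I'll check how close the drill is to the gripper.

Run:
```python
from h import *
ob=[]
for n in ["a_scene","a_side"]:
    im,K,T=load(n); hsv=cv2.cvtColor(im,cv2.COLOR_RGB2HSV)
    m=((hsv[...,0]>5)&(hsv[...,0]<16)&(hsv[...,1]>215)&(hsv[...,2]>150)).astype(np.uint8)
    N,L,S,C=cv2.connectedComponentsWithStats(m); k=1+np.argmax(S[1:,4]); print(n,S[k],C[k]); ob.append((K,T,C[k]))
print(tri(ob))
s=load("a_scene"); d=load("a_side")
print("tip",tri([(s[1],s[2],np.array([360,152.])),(d[1],d[2],np.array([245,143.]))]))
print("base",onplane(s[1],s[2],[322,175],0.02),onplane(d[1],d[2],[206,195],0.02))
```

```text
a_scene [320 127   2   2   2] [320.5 127.5]
a_side [209 151   1   1   1] [209. 151.]
(array([0.45948612, 0.27170353, 0.19281051]), array([0.4, 0.4]))
tip (array([0.58125883, 0.30581838, 0.15614488]), array([0.2, 0.2]))
base [0.47618101 0.27376205 0.02      ] [0.4384327  0.29595379 0.02      ]
```

```bash
cat >> h.py <<'E'
from scipy.spatial.transform import Rotation as Ro
def quat(psi):
    s,c=np.sin(psi),np.cos(psi)
    return Ro.from_matrix(np.array([[-s,c,0],[c,s,0],[0,0,-1.]])).as_quat()
def psi_of(q): 
    m=Ro.from_quat(q).as_matrix(); return np.arctan2(m[1,1],m[0,1])
E
python3 - <<'E'
from plant import bot
from h import *
q=quat(np.radians(83.7))
print(bot.solve_ik([0.5431,-0.1387,0.117],q))
bot.move_ptp([0.5431,-0.1387,0.20],q)
print(bot.get_t(),bot.get_joint_positions(),bot.get_tcp_pos())
r=bot.read_camera("wrist"); cv2.imwrite("pics/e_wrist.png",r["color"][:,:,::-1])
E
```

```text
[-0.25004114  0.38189198 -0.09680676  1.09209759  0.         -0.1400854 ]
3.525 [-2.49532900e-01  3.45566634e-01  6.43876156e-02  1.28954145e+00
  2.65818250e-05 -1.38850590e-01] [ 0.54328656 -0.13844489  0.20010886]
```

View pics/e_wrist.png

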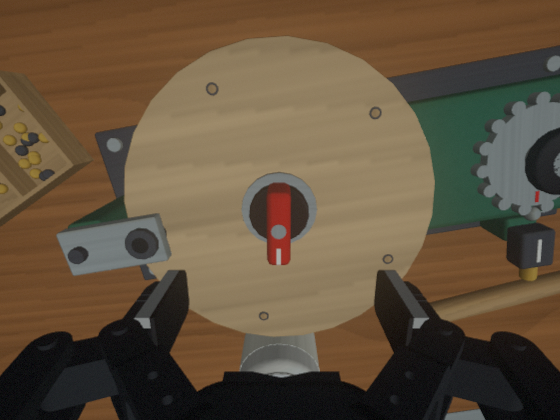

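The bar appears upright at column 279, between the fingers (image centre 281). I'll descend and grip it.

Run:
```python
from plant import bot
from h import *
print(bot.move_l([0.5431,-0.1387,0.117],max_speed=0.06,threshold=8))
print(bot.get_tcp_pos(),bot.get_force())
bot.command_gripper(0.0)
print(bot.get_t(),bot.get_grip_width(),bot.get_force(),bot.get_moment(),bot.get_tcp_pos())
for n in ["scene","side","wrist"]:
    r=bot.read_camera(n); cv2.imwrite(f"pics/f_{n}.png",r["color"][:,:,::-1])
a=cv2.imread("pics/f_scene.png")[150:330,140:360];b=cv2.imread("pics/f_side.png")[150:330,200:420]
cv2.imwrite("pics/f.png",cv2.resize(np.hstack([a,b]),(800,327),interpolation=cv2.INTER_CUBIC))
```

```text
False
[ 0.54333789 -0.13877016  0.11737713] [ 0.61650503  0.191522   -0.2372752 ]
5.75 0.17518824534731092 [-2.36784047 -9.34889035  3.68901627] [-1.66421626  0.62526524  0.06212286] [ 0.54305664 -0.13995591  0.11737455]
```

View pics/f.png

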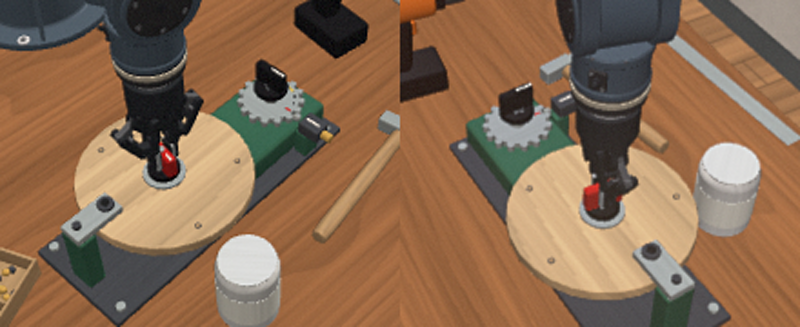

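Gripped: width is about 15 mm on the 16 mm bar. The small side force suggests a 1.2 mm y offset, so I'll recentre and turn clockwise in steps.

Run:
```python
from plant import bot
from h import *
bot.move_l([0.5429,-0.1402,0.117],max_speed=0.02)
print(bot.get_force().round(1),bot.get_moment().round(2),bot.get_tcp_pos().round(4))
j=np.array(bot.solve_ik(list([0.5429,-0.1402,0.117]),quat(np.radians(83.7))))
j0=j[5]
for d in [0.1,0.2,0.3,0.4,0.5,0.6,0.7,0.78,0.86,0.94]:
    j[5]=j0+d; bot.move_joints(list(j)); bot.hold(0.05)
    print(d,round(bot.get_joint_positions()[5]-j0,3),bot.get_force().round(1),bot.get_moment().round(2),bot.get_joint_torque()[5].round(3),round(bot.get_t(),2))
    if abs(bot.get_force()).max()>40: break
```

```text
[-1.3  0.3  5. ] [ 0.38  0.31 -0.  ] [ 0.543  -0.1402  0.1174]
0.1 0.1 [-1.4  0.6  4.8] [ 0.21  0.27 -0.05] 0.157 6.45
0.2 0.2 [-2.2 -0.8  5. ] [ 0.07  0.29 -0.04] 0.158 6.75
0.3 0.299 [-1.4 -1.3  4.5] [-0.06  0.27 -0.07] 0.167 7.05
0.4 0.399 [-1.3 -1.7  4.6] [-0.2   0.3   0.04] 0.159 7.35
0.5 0.499 [-2.  -2.3  6.3] [-0.3   0.31  0.02] 0.16 7.65
0.6 0.599 [-2.7 -3.2  4.5] [-0.44  0.4   0.01] 0.179 7.95
0.7 0.699 [-2.8 -3.8  6.2] [-0.61  0.4  -0.01] 0.186 8.25
0.78 0.779 [-3.1 -3.9  5.9] [-0.69  0.51  0.02] 0.156 8.55
0.86 0.859 [-4.  -3.7  6.2] [-0.77  0.57 -0.04] 0.123 8.85
0.94 0.939 [-3.7 -5.1  6.9] [-0.84  0.61 -0.18] -0.048 9.15
```

Run:
```python
from plant import bot
from h import *
j=np.array(bot.get_joint_positions()); 
t=np.array(bot.solve_ik([0.5429,-0.1402,0.117],quat(np.radians(83.7)-0.94)))
j0=t[5]-0.94
for d in [1.0,1.06,1.12,1.18,1.2]:
    t[5]=j0+d; bot.move_joints(list(t)); bot.hold(0.05)
    print(d,round(bot.get_joint_positions()[5]-j0,3),bot.get_force().round(1),bot.get_moment().round(2),bot.get_joint_torque()[5].round(3),round(bot.get_t(),2))
bot.hold(0.3)
for n in ["scene","side"]:
    r=bot.read_camera(n); cv2.imwrite(f"pics/g_{n}.png",r["color"][:,:,::-1])
a=cv2.imread("pics/g_scene.png")[150:330,140:360];b=cv2.imread("pics/g_side.png")[150:330,200:420]
cv2.imwrite("pics/g.png",cv2.resize(np.hstack([a,b]),(800,327),interpolation=cv2.INTER_CUBIC))
```

```text
1.0 0.999 [-4.9 -4.6  6.5] [-0.94  0.63 -0.13] -0.024 9.45
1.06 1.059 [-4.3 -5.3  6.6] [-0.86  0.62 -0.23] -0.093 9.75
1.12 1.119 [-5.3 -5.2  6.3] [-0.94  0.73 -0.07] 0.053 10.05
1.18 1.179 [-5.5 -5.   6.7] [-1.06  0.79 -0.07] 0.088 10.35
1.2 1.199 [-5.  -5.1  6.7] [-1.01  0.81 -0.03] 0.013 10.65
```

View pics/g.png

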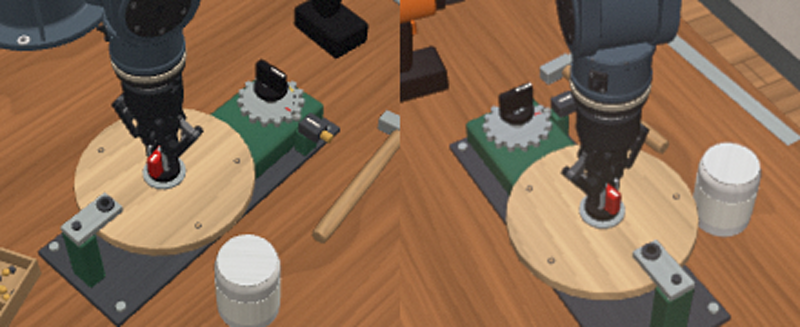

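The red bar turned with the tool, and the black knob is still on its red home mark. I'll release, lift and measure.

Run:
```python
from plant import bot
from h import *
bot.command_gripper(1.0); bot.hold(0.1)
p=bot.get_tcp_pos(); bot.move_l([0.5429,-0.1402,0.20],max_speed=0.08)
q=quat(np.radians(90))
ob={"a":[], "b":[]}
bot.move_ptp([0.536,-0.06,0.30],q); 
r=bot.read_camera("wrist"); cv2.imwrite("pics/h1.png",r["color"][:,:,::-1]);np.savez("h1.npz",**r)
bot.move_l([0.50,-0.00,0.30]); 
r=bot.read_camera("wrist"); cv2.imwrite("pics/h2.png",r["color"][:,:,::-1]);np.savez("h2.npz",**r)
print(bot.get_t())
cv2.imwrite("pics/h.png",cv2.resize(np.hstack([cv2.imread("pics/h1.png"),cv2.imread("pics/h2.png")]),(800,300),interpolation=cv2.INTER_AREA))
```

```text
14.825
```

View pics/h.png

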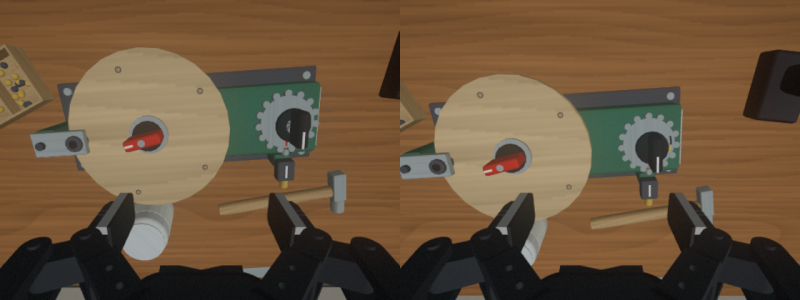

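Run:
```python
from h import *
B={"h1":((200,195),(420,180)),"h2":((147,228),(358,210))}
def big(m):
    N,L,St,C=cv2.connectedComponentsWithStats(m.astype(np.uint8)); k=1+np.argmax(St[1:,4]); return L==k
O={k:[] for k in ["i0","i1","r0","r1","sc"]}
for n,(R,I) in B.items():
    im,K,T=load(n); H,S,V=cv2.split(cv2.cvtColor(im,cv2.COLOR_RGB2HSV))
    def roi(c,r): m=np.zeros_like(V); cv2.circle(m,c,r,1,-1); return m>0
    red=big((S>150)&((H<8)|(H>172))&roi(R,38)); y,x=np.where(red); hm=np.zeros_like(V); cv2.fillConvexPoly(hm,cv2.convexHull(np.c_[x,y]),1)
    w=big((V>150)&(S<70)&(hm>0))
    ys,xs=np.where(w); rx=xs.mean(),ys.mean()
    g=(S<110)&(V>80)&(hm>0)&~(cv2.dilate(w.astype(np.uint8),np.ones((5,5)))>0); g=big(g); gy,gx=np.where(g)
    O["sc"].append((K,T,np.array([gx.mean(),gy.mean()]))); O["r1"].append((K,T,np.array(rx)))
    iw=big((V>165)&(S<40)&roi(I,36)); y,x=np.where(iw); print(n,w.sum(),g.sum(),iw.sum(),x.mean(),y.mean())
    P=np.c_[x,y].astype(float); c=P.mean(0); u=np.linalg.svd(P-c)[2][0]; u*=np.sign(u[1]); t=(P-c)@u
    O["i0"].append((K,T,c+u*t.min()));O["i1"].append((K,T,c+u*t.max()))
X={}
for k,v in O.items():
    if v: X[k],r=tri(v); print(k,X[k].round(4),r)
d=X["r1"]-X["sc"]; print("red",np.degrees(np.arctan2(d[1],d[0])),np.linalg.norm(d)); d=X["i1"]-X["i0"]; print("idx",np.degrees(np.arctan2(d[1],d[0])),np.linalg.norm(d))
for n,(R,I) in B.items():
    im=load(n)[0]; f=lambda c:cv2.resize(im[c[1]-40:c[1]+40,c[0]-40:c[0]+40],(400,400),interpolation=cv2.INTER_CUBIC)
    cv2.imwrite(f"pics/{n}_crop.png",np.hstack([f(R),f(I)])[:,:,::-1])
```

```text
h1 39 91 51 424.7647058823529 196.35294117647058
h2 36 81 50 360.7 229.38
i0 [0.5308 0.0814 0.1369] [0.1 0.1]
i1 [0.5522 0.0816 0.14  ] [0.2 0.2]
r1 [ 0.5472 -0.1552  0.1477] [0.1 0.1]
sc [ 0.5432 -0.1385  0.1466] [0.1 0.1]
red -76.36347409641876 0.01724840980817939
idx 0.3757074542386253 0.021663095581440386
```

View pics/h2_crop.png

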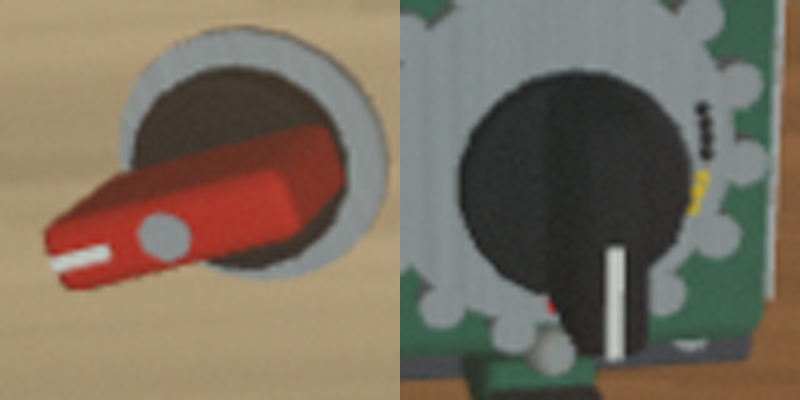

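The clamp bar turned 70° (1.22 rad), putting it at about 1.39, in the slack zone past the click. The index knob is still on the red home mark. Now I'll grip the index knob.

Run:
```python
from plant import bot
from h import *
q=quat(np.radians(93.2))
bot.move_ptp([0.530,0.0805,0.19],q)
r=bot.read_camera("wrist"); cv2.imwrite("pics/i.png",r["color"][:,:,::-1])
print(bot.move_l([0.530,0.0805,0.108],max_speed=0.06,threshold=8), bot.get_tcp_pos())
bot.command_gripper(0.0); bot.hold(0.2)
print(bot.get_t(),bot.get_grip_width(),bot.get_force().round(1),bot.get_moment().round(2),bot.get_tcp_pos().round(4),bot.get_joint_positions().round(3))
for n in ["scene","side"]:
    r=bot.read_camera(n); cv2.imwrite(f"pics/j_{n}.png",r["color"][:,:,::-1])
a=cv2.imread("pics/j_scene.png")[130:310,180:400];b=cv2.imread("pics/j_side.png")[130:310,180:400]
cv2.imwrite("pics/j.png",cv2.resize(np.hstack([a,b]),(800,327),interpolation=cv2.INTER_CUBIC))
```

```text
False [0.53022707 0.08054394 0.10834085]
17.85 0.17349222725644997 [-1.5 -7.7  4.5] [-1.3   0.26  0.03] [0.5301 0.0796 0.1083] [ 0.15   0.34  -0.181  1.05  -0.002  0.095]
```

View pics/i.png

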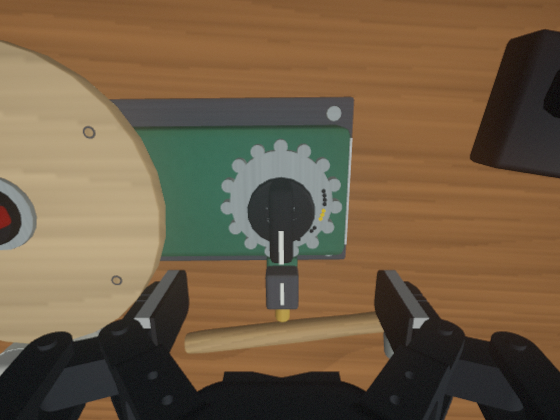

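View pics/j.png

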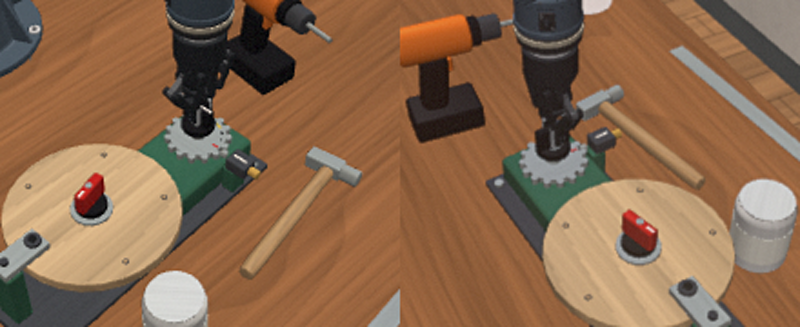

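Gripped, with the bar aligned at column 281. I'll recentre and turn stop by stop, watching the torque for clicks.

Run:
```python
from plant import bot
from h import *
bot.move_l([0.530,0.0793,0.108],max_speed=0.02)
print(bot.get_force().round(1),bot.get_moment().round(2))
j=np.array(bot.solve_ik([0.530,0.0793,0.108],quat(np.radians(93.2)))); j0=j[5]; np.save("j.npy",j); print(j)
for d in np.r_[0:1:13j][1:]*0.8378:
    j[5]=j0+d; bot.move_joints(list(j)); bot.hold(0.05)
    print(round(d,3),round(bot.get_joint_positions()[5]-j0,3),bot.get_force().round(1),bot.get_moment().round(2),bot.get_joint_torque()[5].round(3),round(bot.get_t(),2))
    if abs(bot.get_force()).max()>40: break
for n in ["scene","side"]:
    r=bot.read_camera(n); cv2.imwrite(f"pics/k_{n}.png",r["color"][:,:,::-1])
a=cv2.imread("pics/k_scene.png")[130:310,180:400];b=cv2.imread("pics/k_side.png")[130:310,180:400]
cv2.imwrite("pics/k.png",cv2.resize(np.hstack([a,b]),(800,327),interpolation=cv2.INTER_CUBIC))
```

```text
[-1.3  1.7  6.9] [0.34 0.35 0.  ]
[ 0.14852087  0.34002109 -0.18164941  1.04912583  0.          0.09267034]
0.07 0.07 [-1.5  0.   6. ] [0.11 0.32 0.07] 0.216 18.5
0.14 0.14 [-1.9 -1.5  6. ] [-0.09  0.3  -0.02] 0.099 18.8
0.209 0.21 [-1.8 -2.7  6.6] [-0.33  0.35 -0.11] 0.048 19.1
0.279 0.28 [-2.3 -3.7  6.9] [-0.52  0.34 -0.17] -0.018 19.4
0.349 0.35 [-2.4 -5.1  6.9] [-0.76  0.46 -0.41] -0.277 19.7
0.419 0.419 [-2.9 -5.1  7.2] [-0.96  0.47  0.02] 0.111 20.0
0.489 0.489 [-3.4 -6.7  8.4] [-1.11  0.51  0.1 ] 0.273 20.3
0.559 0.559 [-2.4 -7.5  9.1] [-1.39  0.64 -0.04] 0.095 20.6
0.628 0.629 [-4.9 -9.   9.2] [-1.55  0.72 -0.15] 0.034 20.9
0.698 0.698 [-4.8 -9.7  9. ] [-1.69  0.82 -0.14] -0.025 21.2
0.768 0.769 [-4.6 -9.9 10.2] [-1.92  0.93 -0.42] -0.282 21.5
0.838 0.838 [ -5.5 -11.5  10.2] [-2.02  0.97  0.02] 0.124 21.8
```

View pics/k.png

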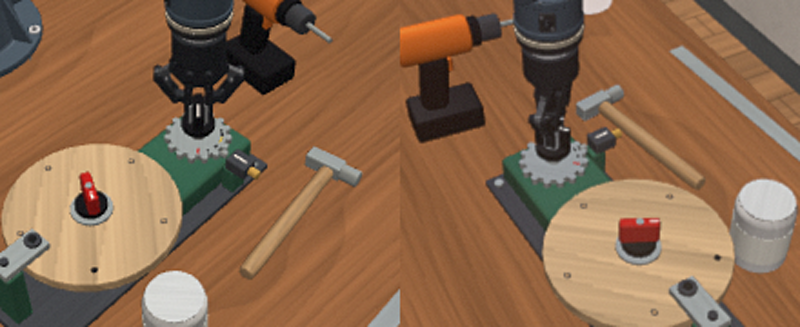

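Two clicks so far: the knob snapped in near 0.419 and again near 0.838, with moment about zero at both. Now on to the third.

Run:
```python
from plant import bot
from h import *
j=np.load("j.npy"); j0=j[5]
for d in 0.8378+np.r_[0:1:7j][1:]*0.4189:
    j[5]=j0+d; bot.move_joints(list(j)); bot.hold(0.05)
    print(round(d,3),round(bot.get_joint_positions()[5]-j0,3),bot.get_force().round(1),bot.get_moment().round(2),bot.get_joint_torque()[5].round(3),round(bot.get_t(),2))
bot.hold(0.5)
print(bot.get_force().round(1),bot.get_moment().round(2),bot.get_grip_width(),bot.get_tcp_pos().round(4))
for n in ["scene","side","wrist"]:
    r=bot.read_camera(n); cv2.imwrite(f"pics/l_{n}.png",r["color"][:,:,::-1]); np.savez(f"l_{n}.npz",**r)
a=cv2.imread("pics/l_scene.png")[150:270,220:367];b=cv2.imread("pics/l_side.png")[150:270,200:347]
cv2.imwrite("pics/l.png",cv2.resize(np.hstack([a,b]),(800,327),interpolation=cv2.INTER_CUBIC))
```

```text
0.908 0.908 [ -7.6 -12.6  11. ] [-2.26  1.2   0.11] 0.209 22.2
0.977 0.978 [ -7.4 -12.5  11.9] [-2.37  1.38 -0.05] 0.107 22.5
1.047 1.047 [ -8.4 -12.9  11.9] [-2.49  1.48 -0.06] 0.053 22.8
1.117 1.117 [ -9.1 -13.8  14.1] [-2.65  1.71 -0.16] -0.022 23.1
1.187 1.187 [-11.2 -13.4  13.5] [-2.76  1.8  -0.39] -0.289 23.4
1.257 1.257 [-10.3 -14.5  14.9] [-2.82  1.97 -0.02] 0.133 23.7
[-10.9 -15.   15.2] [-2.79  2.01  0.03] 0.17942366035561605 [0.5289 0.0775 0.1082]
```

View pics/l.png

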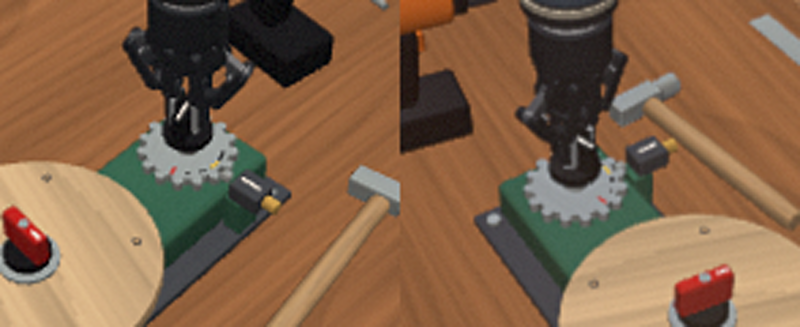

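View pics/l_wrist.png

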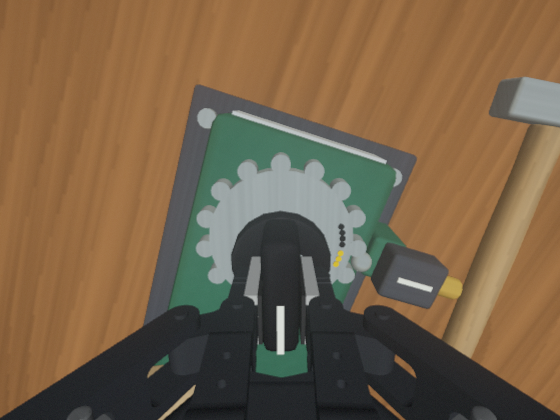

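The yellow three-dot mark (339,259) sits next to the plunger ball (362,263). I'll check the angles numerically on the wheel plane before handing in.

Run:
```python
from plant import bot
from h import *
z=0.0725; c=np.array([0.529,0.0795])
for n,xy in [("a_wrist",(318,105)),("l_wrist",(281,230)),("c_wrist",(283,85))]:
    im,K,T=load(n); H,S,V=cv2.split(cv2.cvtColor(im,cv2.COLOR_RGB2HSV))
    m=np.zeros_like(V); cv2.circle(m,xy,70,1,-1)
    m=((H>18)&(H<34)&(S>140)&(V>120)&(m>0)).astype(np.uint8)
    y,x=np.where(m); p=onplane(K,T,[x.mean(),y.mean()],z); d=p[:2]-c
    print(n,len(x),x.mean().round(1),y.mean().round(1),p.round(4),np.degrees(np.arctan2(d[1],d[0])).round(1),np.linalg.norm(d).round(4))
ob=[]
for n in ["l_scene","l_side"]:
    im,K,T=load(n); H,S,V=cv2.split(cv2.cvtColor(im,cv2.COLOR_RGB2HSV)); p=K@(T[:3,:3]@[0.5431,-0.139,0.1465]+T[:3,3]); xy=(p[:2]/p[2]).astype(int)
    m=np.zeros_like(V); cv2.circle(m,tuple(int(v) for v in xy),22,1,-1)
    red=((S>150)&((H<8)|(H>172))&(m>0)); y,x=np.where(red)
    hm=np.zeros_like(V); cv2.fillConvexPoly(hm,cv2.convexHull(np.c_[x,y]),1)
    w=(V>185)&(S<70)&(hm>0); y,x=np.where(w)
    print(n,xy,len(x),[ (onplane(K,T,[a,b],0.1465)[:2]-[0.5431,-0.139]).round(4).tolist() for a,b in [(x.mean(),y.mean())]] if len(x) else None)
print(abs(bot.get_qd()).max())
```

```text
a_wrist 28 324.8 62.5 [0.5379 0.1164 0.0725] 76.4 0.0379
l_wrist 61 337.9 258.3 [0.5655 0.0826 0.0725] 4.9 0.0366
c_wrist 16 287.9 55.2 [0.5381 0.1162 0.0725] 76.0 0.0378
l_scene [229 231] 2 [[0.0154, -0.0023]]
l_side [311 250] 2 [[0.0169, -0.0025]]
0.0022043607589887536
```

Run:
```python
from plant import bot
print(bot.get_force(),bot.get_grip_width(),bot.get_t())
print(bot.hand_in())
```

```text
[-11.54303571 -15.32670471  15.05154894] 0.17673539092854423 24.35
the job is handed in; nothing more can be done
None
```

The clamp knob is tightened past its click, and the index knob sits in its third stop with the gripper still holding it. I handed the job in at 24.4 s of the 58 s allowed; no verdict is reported.

- **Clamp knob:** I turned the red knob clockwise 1.22 rad, to about 1.39 rad by the camera, which is in the slack zone past the click. That assumes a start of about 0.17 rad, taken from the bar's angle to the jig; the torque dropped where the click should be. The index knob was still on its red home mark afterwards.
- **Index knob:** I turned the black knob clockwise through three clicks. The turning moment fell to about zero at 0.419, 0.838 and 1.257 rad, as it should in a notch. The yellow three-dot mark measured 71 to 71.5° of turn against the 72° wanted and lies at the plunger ball.
- **Final grip:** The grip width reads about 15 mm on the 16 mm bar, and nothing was moving.
- **Off or uncertain:** I gripped about 1–2 mm off the index axis, which leaves about 19 N of side load and 15 N of vertical load on the tool, well under the limits. The last check of the clamp mark rested on only 2 pixels per view; it read about 4° further clockwise than expected, which is within its noise.
- **Other objects:** The hammer, tin, nail tray and drill were not touched and looked unmoved where they show in the pictures. I did not measure their positions again at the end.

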